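# Lock the grinding jar into the laboratory mill

## Task

Fit the grinding jar with the grip bar on its lid into the mill: set it in the collar, turn it clockwise under light pressure until its two lugs drop into the entry slots, then push it down against the spring and twist it a quarter turn clockwise to the stop so that it springs up into its locked position. Let go and leave it locked. Feel your way and never load the mill with more than 60 N, and leave the other things on the bench where they are.

Things in the scene. Friction and masses are not known exactly. Their poses are not given: they have to be found in the camera images.
- jar_lid: Lid of the steel grinding jar (60 mm across, 110 mm high in all, about 0.32 kg, upright on the bench), screwed tight: both move as one. Origin: centre of the lid's underside, 66 mm above the jar's foot; z up. Grey, 65 mm across, 14 mm thick, with a grip bar on top 48 mm long (x), 14 mm thick (y), 30 mm high (14 to 44 mm above the origin).
- grip_bar (a point): On the jar's axis in the upper half of the grip bar, 36 mm above the lid's origin, 22 mm above the lid's flat top, 8 mm below the bar's top; axes as the lid's, x along the bar.
- lug_level (a point): On the jar's axis, 57.5 mm below the lid's origin, at mid-height of two lugs, 10 mm wide, 5 mm high, 58 mm over their tips, on opposite sides of the spigot below the cup. Axes are the LID's: a screw lid stops where it stops, so the lugs' line lies up to 0.7 rad either way off this x axis, not known which. Spigot: 44 mm across, from 45 to 66 mm below the lid's origin, foot tapered to 37 mm.
- mill: Laboratory mill, fixed to the bench: white housing 200 mm long (x -136 to +64), 150 mm wide and 64 mm high, with an aluminium collar 78 mm across on top, 26 mm high. Origin on the bench under the collar's axis; -x is its front, with a display and a dial.
- socket (a point): Centre of the collar's mouth, level with its top, 90 mm above the bench; axes as the mill's. Bore 46.4 mm across. Height of the lid's origin above it: 60 mm with the lugs lying on the collar's top beside the slots; 57 in the slots, resting on the sprung disc; below 48 the lugs pass under the lip; 45 pushed home, cup on collar; 51 locked. Light pressure (about 6 N) falls off as the lugs drop in.
- slot_front (a point): Front entry slot for a lug, 26 mm from the collar's axis at its top, at -x of the mill; its twin lies at +x. 12.5 mm wide at the bore (a lug has 0.05 rad of play either way), widening it to 60 mm across. From here a lug runs clockwise (seen from above) under a lip 7 mm thick; counter-clockwise it is blocked.
- pocket (a point): Front lug's locked place, a quarter turn clockwise of the slot, at the mill's +y side (twin at -y): here the lip is only 4 mm thick, so that over the last 0.09 rad before the stop the lug springs up 3 mm into this pocket and cannot turn back. Hard stop 1.63 rad from the slot's middle. Point: 26 mm from the axis, at the pocket's roof.
- disc (a joint): Steel disc, 39 mm across, in the collar's bore, sprung upwards: travel in m, 0 up (9 mm below the collar's top), 0.012 pushed fully home. It presses the jar up with 7 N at 0, 11.5 N at 0.009 (lugs at the lip's underside), 13 N at 0.012; the jar's weight takes 3 N of it.
- reagent_bottle: Bystander: amber bottle 58 mm across, 115 mm high; origin at the centre of its foot.
- plain_jar: Bystander: steel jar 65 mm across, 66 mm high, its lid flat, without bar or lugs; origin at the centre of its foot.
- logger: Bystander: white temperature logger 35 x 75 x 50 mm with an aerial to 117 mm; origin at the centre of its foot.
Mind the look-alikes: they are no part of the job. What is shaped like the part that bears jar_lid but black, purple or yellow is not meant.

How it is judged:
By the outcome, as a careful person would: the job done as asked, in the order asked, and still so for the second after the job is handed in, with the robot touching nothing.
It also fails if it takes over 70 s, if anything falls off the work surface, if the arm or the gripper's body presses on something with over 40 N, if the wrist force passes 120 N, or if a joint passes its speed limit or range.

## Robot

A 7-joint arm with a two-finger parallel gripper is mounted at the origin on the work surface. World frame = base frame: x ahead of the robot, y to its left, z up, the work surface at z = 0. Lengths are in m, angles in rad, forces in N, time in s.
With the tool pointing down it reaches from about 0.4 to 0.85 m from the base axis. Payload 10.4 kg.
Tool frame: the origin (TCP) lies between the finger pads; the fingertips stand 8 mm ahead of it and the grasp point (between the pads) lies 11 mm behind it; z points along the fingers, x is the direction in which the jaws open and shut, and the axes are right-handed (so a half turn about z gives the same grasp; the last joint's range is limited). The gripper opens to 87 mm and grips with 3 to 60 N. Pads are 19 mm wide; open, the fingers measure 117 mm over their backs; the gripper's body (75 mm by 190 mm) begins 51 mm behind the grasp point.
Start: joints at [1.138, 0.332, -0.065, 1.46, 0.022, 1.35, -0.088], TCP at [0.249, -0.573, 0.231] pointing down, gripper open.
Joint ranges: [-2.6, 2.6], [-0.5, 2.12], [-1.47, 1.34], [0.16, 2.42], [-1.27, 4.41], [0.06, 2.06], [-2.6, 2.6]. Speed limits (rad/s): [2.22, 2.22, 2.79, 2.79, 3.14, 3.14, 3.14].

## Interface

Orientations are given as a unit quaternion [x, y, z, w].
In Python, from bench import r, viewer gives the robot as it stands.
- The arm moves only by the tool apply_moves, never from a script. Its argument "increments" is a list of rows, each an object with "grip": the closure in counts, from 0 (fully open) to 255 (shut); "xyz": the shift along the tool's x, y, z in mm, a list of three; "rotation": the turn, a rotation vector about the tool's x, y, z in degrees, a list of three. A call has 1 to 5 rows; each row is the pose to reach, as a shift and turn from the pose measured when the call began, along the tool's axes at that moment; what a row does not reach only later rows make up. A row lasts 1/8 s, in which the tool goes at most 62.5 mm and 10.7 degrees, less where a joint would pass 70% of its speed; a pose out of reach is approached as far as the arm can. A call with a gripper value outside its range is refused whole. The fingers move at their own pace and stop on an object; "squeeze" is the grip in N (left out, the last holds). Time passes only in rows, so rows that repeat a pose let the fingers close. It gives the time, the measured TCP pose, the force and the opening at its end, in the units of the state.
- r.read_state(): the state, without advancing time (a new reading comes with each control period).
- viewer.camera(name): name is "side" or "top"; returns a dict with "img" (384x512x3 uint8, blue, green, red), "range_z" (384x512 float32, m along the optical axis (not along the pixel's ray), 0 where there is no reading), "vertical_fov" (degrees; the focal length in pixels is half the picture's height over the tangent of half this angle, whatever the lens; pixels are square), "cx", "cy" (the principal point, pixels), "rvec" (rotation vector, rad) and "tvec" (3), from world to camera coordinates, as OpenCV has them. Camera axes: x right, y down, z forward; pixel columns grow to the right and rows downward; lengths in m; the calibration is good to about 2 mm. A picture is of the moment at which its call begins.
- r.close_job(): hands the job in, once; it reports no verdict.
The state is a dict: "time": time; "joint_positions": joint angles; "joint_vel": joint speeds; "joint_torque": joint torques, N m; "ee_pos": TCP position; "eef_rot": TCP orientation; "ft_force": force on the tool from outside, world axes, zero at the start; "torque": the same for the moment, N m; "width": finger opening in m.
Only numpy, scipy, OpenCV 4.12 (cv2) and the standard library are available. Lean on these libraries where they do the work, as an engineer would, in place of code of your own. Each camera call takes 0.05 s, during which the arm holds its last target.

## Working session

There is one attempt and no reset: what is moved stays moved. The work goes in short steps, Python scripts to look and compute and a tool call to move; the robot and the scene stay as the last step left them, time stands still between calls to the robot, and variables do not carry over. Pictures are saved under pics/ and viewed, and the job is handed in when it is done.

Besides the shell and the picture viewer there is one more tool, called after "Emit:" as name(argument=value, ...) on one line, values as JSON. apply_moves: Moves the arm, as the interface text tells. Its arguments: {"type":"object","properties":{"increments":{"type":"array","items":{"type":"object","properties":{"grip":{"type":"number"},"xyz":{"type":"array","items":{"type":"number"}},"rotation":{"type":"array","items":{"type":"number"}}}}},"squeeze":{"type":"number"}},"required":["increments"]}

```bash
ls; mkdir -p pics; cat > h.py <<'E'
import numpy as np, cv2
from bench import r, viewer
from scipy.spatial.transform import Rotation as R
def cam(n):
    c=viewer.camera(n); c['f']=c['img'].shape[0]/2/np.tan(np.radians(c['vertical_fov'])/2)
    c['Rm']=cv2.Rodrigues(np.array(c['rvec'],float))[0]; c['t']=np.array(c['tvec'],float).ravel(); return c
def ray(c,u,v,z):
    d=c['Rm'].T@np.array([(u-c['cx'])/c['f'],(v-c['cy'])/c['f'],1]); o=-c['Rm'].T@c['t']
    return o+d*(z-o[2])/d[2]
def cloud(c):
    h,w=c['range_z'].shape; v,u=np.mgrid[:h,:w]; z=c['range_z']
    p=np.stack([(u-c['cx'])/c['f']*z,(v-c['cy'])/c['f']*z,z],-1)
    return (p-c['t'])@c['Rm']
def proj(c,p):
    q=c['Rm']@np.array(p)+c['t']; return c['f']*q[0]/q[2]+c['cx'],c['f']*q[1]/q[2]+c['cy']
E
python3 - <<'E'
from h import *
print(r.read_state())
for n in('side','top'):
    c=cam(n); cv2.imwrite(f'pics/{n}0.png',c['img']); print(n,c['f'],-c['Rm'].T@c['t'],c['Rm'][2])
E
```

```text
pics
{'time': 0.0, 'joint_positions': array([ 1.13841778,  0.33285265, -0.06472021,  1.46093408,  0.02163447,
        1.34991726, -0.08849294]), 'joint_vel': array([ 2.54513504e-03,  1.06897923e-03, -6.93074461e-04,  2.12472783e-04,
        1.82802819e-05, -1.16033071e-04,  1.32562508e-04]), 'joint_torque': array([ 5.12254303e-05, -6.23249888e+01,  2.45352031e-02, -3.89891553e+01,
       -6.12494652e-02,  3.98023822e-02,  1.11802201e-04]), 'ee_pos': array([ 0.24884823, -0.57291054,  0.22976946]), 'eef_rot': array([ 8.36198415e-01, -5.48426578e-01, -6.15795975e-04, -3.47882110e-04]), 'ft_force': array([ 0.192428  , -0.08684265, -0.73945693]), 'torque': array([ 0.04368255, -0.03144122,  0.01416645]), 'width': 0.08673147972522807}
side 361.9926766699959 [0.24672448 0.76230267 0.76577019] [ 0.22895483 -0.73786137 -0.63493329]
top 462.30102877096425 [ 0.42114741 -0.01953832  1.31931437] [ 0.0581187   0.0209492  -0.99808985]
```

View pics/side0.png

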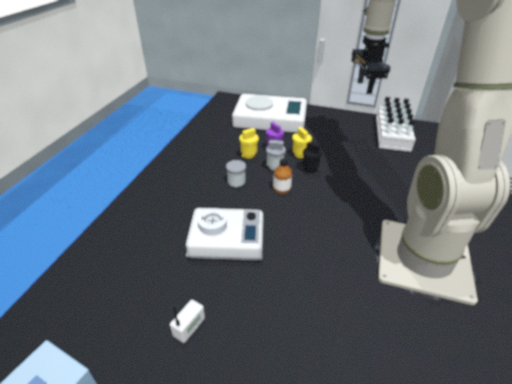

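View pics/top0.png

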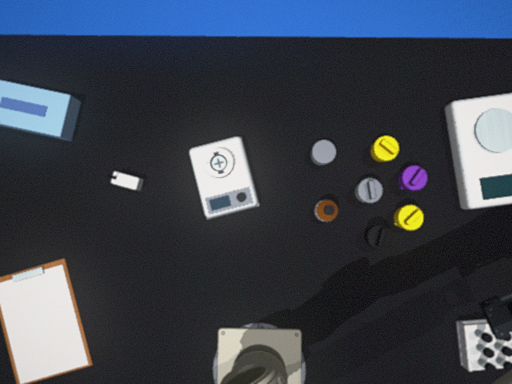

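The top view shows the mill's collar near (219,162), with its display towards the robot. The grey barred jar is near (369,189), between the yellow, purple and black look-alikes. The bottle is at (326,210), the plain jar at (323,152) and the logger at (126,181). I'll zoom in on the jar and collar.

```bash
python3 - <<'E'
from h import *
c=cam('top'); s=cam('side')
a=c['img'][120:255,300:440]; b=c['img'][130:225,180:270]
a=cv2.resize(a,None,fx=4,fy=4,interpolation=cv2.INTER_CUBIC)
b=cv2.resize(b,None,fx=6,fy=6,interpolation=cv2.INTER_CUBIC)
cv2.imwrite('pics/zj.png',a); cv2.imwrite('pics/zm.png',b)
cv2.imwrite('pics/zs.png',cv2.resize(s['img'][110:270,170:330],None,fx=3.7,fy=3.7,interpolation=cv2.INTER_CUBIC))
P=cloud(c)
for n,(u,v) in dict(jar=(369,189),col=(219,162),y1=(385,149),y2=(409,217),pur=(414,178),blk=(377,236),bot=(326,210),plain=(323,152),log=(126,181)).items():
    print(n,P[v,u].round(4))
print(P[180:198:2,360:380:2,2].round(3))
E
```

```text
jar [ 0.5033 -0.2853  0.0994]
col [0.5713 0.1132 0.0854]
y1 [ 0.6118 -0.3304  0.0868]
y2 [ 0.4313 -0.3892  0.1007]
pur [ 0.5332 -0.4006  0.1071]
blk [ 0.3797 -0.3107  0.0804]
bot [ 0.446  -0.1709  0.1143]
plain [ 0.6043 -0.1674  0.0689]
log [0.5197 0.3754 0.0458]
[[0.002 0.074 0.078 0.082 0.085 0.082 0.109 0.077 0.078 0.   ]
 [0.031 0.077 0.081 0.084 0.101 0.111 0.116 0.079 0.081 0.08 ]
 [0.081 0.087 0.082 0.076 0.093 0.115 0.109 0.111 0.08  0.08 ]
 [0.08  0.078 0.08  0.078 0.091 0.109 0.11  0.111 0.077 0.081]
 [0.083 0.081 0.082 0.081 0.092 0.109 0.108 0.11  0.081 0.079]
 [0.076 0.081 0.079 0.081 0.088 0.107 0.109 0.111 0.08  0.078]
 [0.079 0.078 0.082 0.084 0.083 0.105 0.11  0.111 0.081 0.081]
 [0.077 0.078 0.077 0.082 0.08  0.102 0.113 0.112 0.08  0.08 ]
 [0.08  0.083 0.082 0.08  0.081 1.319 0.11  0.111 0.111 0.078]]
```

View pics/zj.png

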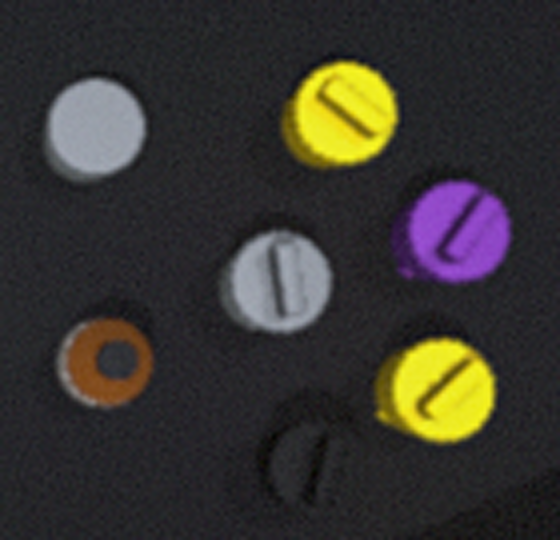

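View pics/zm.png

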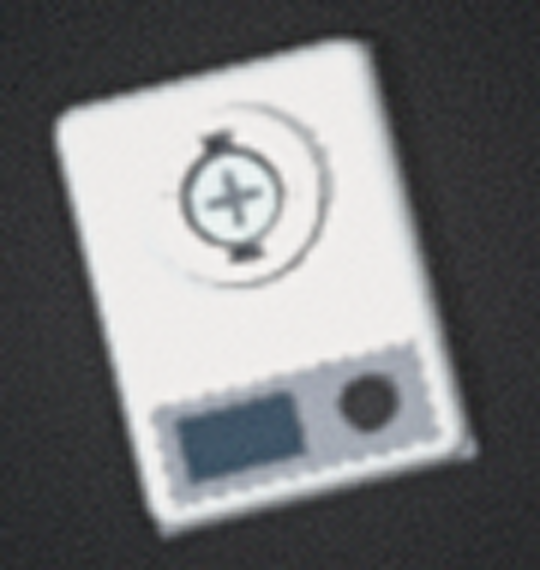

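View pics/zs.png

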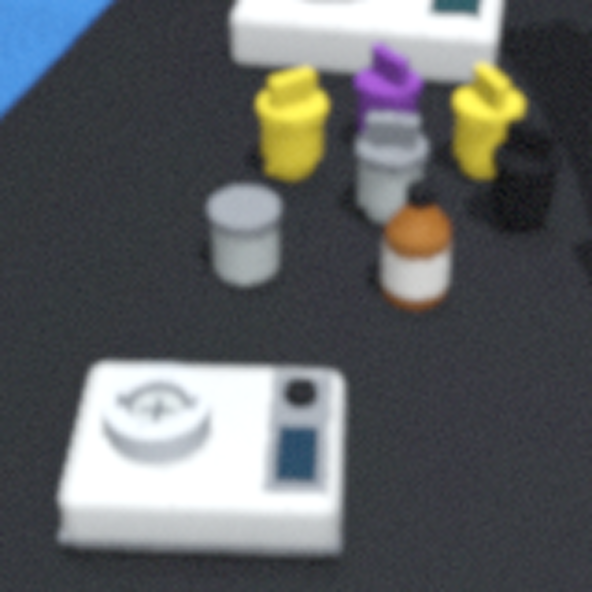

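The crop shows the target jar, grey with its bar nearly along the picture's vertical. In the mill crop the collar's bore is at about (233,195), with the slots at about (217,140) and (246,252). Next I'll measure both from the depth points and cross-check in the side view.

```bash
cat > m.py <<'E'
from h import *
def circ(xy):
    A=np.c_[2*xy,np.ones(len(xy))]; s=np.linalg.lstsq(A,(xy**2).sum(1),rcond=None)[0]
    return s[:2],np.sqrt(s[2]+s[:2]@s[:2])
if __name__=='__main__':
  c=cam('top'); s=cam('side')
  for n,c,box in(('top',c,(350,388,172,208)),('side',s,(262,290,138,172))):
    P=cloud(c); u0,u1,v0,v1=box
    Q=P[v0:v1,u0:u1].reshape(-1,3); hsv=cv2.cvtColor(c['img'],cv2.COLOR_BGR2HSV)[v0:v1,u0:u1].reshape(-1,3)
    ok=(hsv[:,1]<80)&(hsv[:,2]>90)
    L=Q[ok&(Q[:,2]>.074)&(Q[:,2]<.087)]; B=Q[ok&(Q[:,2]>.105)&(Q[:,2]<.117)]
    (x,y),rad=cv2.minEnclosingCircle((L[:,:2]*1000).astype(np.float32))
    (bc,bs,ba)=cv2.minAreaRect((B[:,:2]*1000).astype(np.float32))
    m=B[:,:2].mean(0); w,V=np.linalg.eigh(np.cov((B[:,:2]-m).T)); print(n,'lid',x,y,rad,'bar',bc,bs,ba,'mean',m,'dir',np.arctan2(V[1,1],V[0,1]),len(B))
  # image ray of lid contour in top
  c=cam('top'); hsv=cv2.cvtColor(c['img'],cv2.COLOR_BGR2HSV)
  m=((hsv[...,1]<80)&(hsv[...,2]>95)).astype(np.uint8); mm=np.zeros_like(m); mm[170:212,350:390]=m[170:212,350:390]
  cn=max(cv2.findContours(mm,0,1)[0],key=cv2.contourArea); (u,v),rr=cv2.minEnclosingCircle(cn); print('grey blob',u,v,rr)
  # mill: dark ring / slots
  g=cv2.cvtColor(c['img'],cv2.COLOR_BGR2GRAY)
  pts=[]; mp=[]
  u0,v0=180,130
  sub=g[130:225,180:270]
  dark=(sub<150).astype(np.uint8)
  n,lab,st,cen=cv2.connectedComponentsWithStats(dark)
  for i in range(1,n):
    if st[i][4]>6: print(st[i],cen[i]+[180,130])
  w=max(cv2.findContours((g[120:240,170:280]>150).astype(np.uint8),0,2)[0],key=cv2.contourArea)+np.array([170,120])
  xy=np.array([ray(c,*p[0],.064)[:2] for p in w],np.float32); print('housing top',cv2.minAreaRect(xy*1000))
  P=cloud(c); Q=P[130:225,180:270].reshape(-1,3); T=Q[(Q[:,2]>.085)&(Q[:,2]<.097)]
  print('collar',cv2.minEnclosingCircle((T[:,:2]*1000).astype(np.float32)),T[:,2].mean())
E
python3 m.py
```

```text
top lid 502.29541015625 -291.68829345703125 33.78242111206055 bar (502.35595703125, -291.5587463378906) (47.772403717041016, 14.124154090881348) 8.912400245666504 mean [ 0.50167141 -0.29125144] dir -2.9767952613794915 97
side lid 493.625 -238.72975158691406 69.88053894042969 bar (473.710693359375, -236.95199584960938) (43.514671325683594, 134.35000610351562) 30.32733154296875 mean [ 0.49227433 -0.26476157] dir 1.9396401400881829 38
grey blob 369.5172424316406 190.39654541015625 12.82964038848877
[   0    0   90   95 4723] [225.9659115 177.173195 ]
[30 22 16 19 46] [215.08695652 157.97826087]
[36 30  6  6 12] [218.5 162.5]
[38 40  5  4 14] [220.28571429 171.35714286]
[56 62 11 11 94] [241.08510638 196.54255319]
[ 29  65  23  16 250] [219.712 202.42 ]
housing top ((534.1841430664062, 104.8794937133789), (196.50572204589844, 146.52578735351562), 15.585620880126953)
collar ((570.5045166015625, 114.02760314941406), 39.33278274536133) 0.09009994031264335
```

```bash
python3 - <<'E'
from h import *
c=cam('top'); s=cam('side')
a=ray(c,216.2,153.3,.09);b=ray(c,221,172,.09);print('slots',a,b,(a+b)/2,np.arctan2(*(a-b)[1::-1]))
for n,k in(('top',c),('side',s)):
    im=k['img'].copy()
    for ctr,rad,z,col in(((.5705,.114),.039,.09,(0,0,255)),((.5705,.114),.0232,.09,(0,255,0)),((.5023,-.2917),.0325,.08,(0,0,255))):
        q=np.array([proj(k,(ctr[0]+rad*np.cos(t),ctr[1]+rad*np.sin(t),z)) for t in np.linspace(0,2*np.pi,60)])
        if n=='top': cx=(220,165) if z==.09 else (370,190)
        else: cx=(212,224) if z==.09 else (276,155)
    tiles=[]
    for cxx in ((220,165),(370,190)) if n=='top' else ((212,224),(276,155)):
        x0,y0=cxx[0]-22,cxx[1]-22; t=cv2.resize(k['img'][y0:y0+44,x0:x0+44],None,fx=9,fy=9,interpolation=cv2.INTER_CUBIC)
        for ctr,rad,z,col in(((.5705,.114),.039,.09,(0,0,255)),((.5705,.114),.0232,.09,(0,255,0)),((.5023,-.2917),.0325,.08,(0,0,255))):
            q=np.array([proj(k,(ctr[0]+rad*np.cos(w),ctr[1]+rad*np.sin(w),z)) for w in np.linspace(0,2*np.pi,60)])
            q=((q-[x0,y0]+.5)*9).astype(np.int32); cv2.polylines(t,[q],True,col,1)
        tiles.append(t)
    cv2.imwrite(f'pics/ov_{n}.png',np.hstack(tiles))
E
```

```text
slots [0.59414022 0.1207243  0.09      ] [0.54395318 0.10681897 0.09      ] [0.5690467  0.11377163 0.09      ] 0.2702896892043237
```

View pics/ov_top.png

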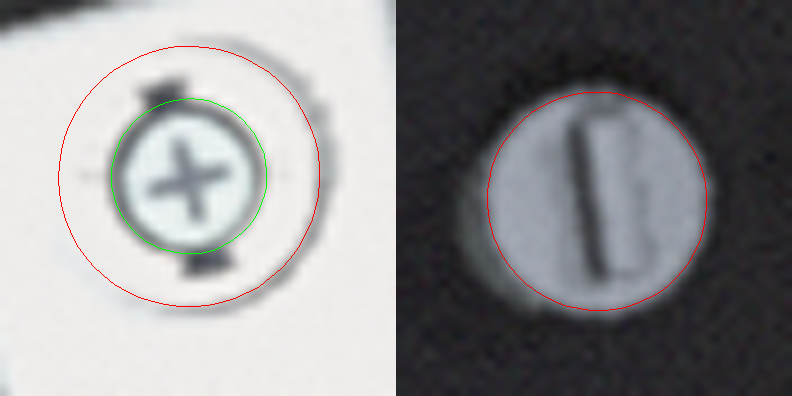

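View pics/ov_side.png

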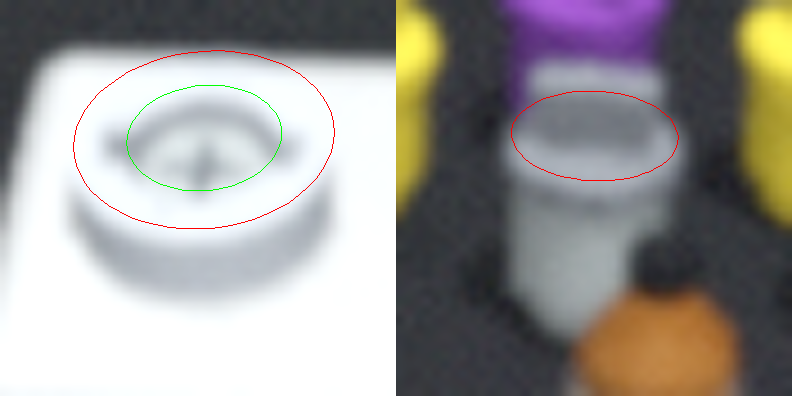

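The slot line is at 0.270 rad and the housing yaw at 0.272 rad, so they agree. Collar axis is about (0.5695, 0.114). The jar is at (0.5023, -0.2917) with its bar at about 0.16 rad. The side overlay sits about 1 px off, consistent with the 2 mm calibration. I'll move above the jar, taking the yaw that leaves room for the clockwise travel.

```bash
cat > go.py <<'E'
import sys
from h import *
def st():
    s=r.read_state(); Rm=R.from_quat(s['eef_rot']).as_matrix(); return s,Rm,np.array(s['ee_pos'])
def to(x,y,z,yaw):
    s,Rm,p=st()
    X=np.array([np.cos(yaw),np.sin(yaw),0]); Z=np.array([0,0,-1.]); T=np.c_[X,np.cross(Z,X),Z]
    d=Rm.T@(np.array([x,y,z])-p)*1000; rv=np.degrees(R.from_matrix(Rm.T@T).as_rotvec())
    print('yaw',round(np.arctan2(Rm[1,0],Rm[0,0]),4),'p',p.round(4),'q7',round(s['joint_positions'][6],3),'F',np.round(s['ft_force'],1),'t',round(s['time'],2))
    print('shift mm',d.round(1),'rotvec',rv.round(2))
if __name__=='__main__': to(*map(float,sys.argv[1:5]))
E
python3 go.py .5023 -.2917 .23 1.73
```

```text
yaw -1.161 p [ 0.249  -0.5732  0.2305] q7 -0.088 F [-0.5 -0.6  0.8] t 0.45
shift mm [-157.3 -344.5    0.5] rotvec [  -0.     -0.   -165.64]
```

Emit:
apply_moves(increments=[{"grip":80,"xyz":[-20,-43,0],"rotation":[0,0,-10]},{"grip":80,"xyz":[-40,-86,0],"rotation":[0,0,-20]},{"grip":80,"xyz":[-60,-129,0],"rotation":[0,0,-30]},{"grip":80,"xyz":[-80,-172,0],"rotation":[0,0,-40]},{"grip":80,"xyz":[-100,-215,0],"rotation":[0,0,-50]}], squeeze=40)

```text
time: 1.08
ee_pos: [0.4073, -0.3946, 0.2307]
eef_rot: [0.99, -0.141, 0.0, 0.0]
ft_force: [-0.8, 0.1, 0.1]
width: 0.0606
```

```bash
python3 go.py .5023 -.2917 .23 1.73
```

```text
yaw -0.2827 p [ 0.4073 -0.3946  0.2307] q7 0.354 F [-0.8  0.1  0.1] t 1.07
shift mm [  62.6 -125.4    0.7] rotvec [ 3.0000e-02  0.0000e+00 -1.1532e+02]
```

Emit:
apply_moves(increments=[{"grip":80,"xyz":[13,-25,0],"rotation":[0,0,-10.5]},{"grip":80,"xyz":[26,-50,0],"rotation":[0,0,-21]},{"grip":80,"xyz":[38,-75,0],"rotation":[0,0,-31]},{"grip":80,"xyz":[50,-100,0],"rotation":[0,0,-42]},{"grip":80,"xyz":[62.6,-125.4,0.7],"rotation":[0,0,-52]}])

```text
time: 1.7
ee_pos: [0.5029, -0.2911, 0.2302]
eef_rot: [0.951, 0.31, 0.0, 0.0]
ft_force: [0.2, -0.2, 0.1]
width: 0.0596
```

Emit:
apply_moves(increments=[{"grip":80,"xyz":[0,0,0],"rotation":[0,0,-10.5]},{"grip":80,"xyz":[0,0,0],"rotation":[0,0,-21]},{"grip":80,"xyz":[0,0,0],"rotation":[0,0,-31]},{"grip":80,"xyz":[0,0,0],"rotation":[0,0,-42]},{"grip":80,"xyz":[0,0,0],"rotation":[0,0,-52]}])

```text
time: 2.33
ee_pos: [0.5028, -0.2911, 0.2302]
eef_rot: [0.716, 0.698, -0.0, 0.0]
ft_force: [-0.6, -0.1, -0.2]
width: 0.0598
```

```bash
python3 go.py .5023 -.2917 .091 1.73; python3 - <<'E'
from h import *
c=cam('top'); s=cam('side')
cv2.imwrite('pics/a.png',np.hstack([cv2.resize(c['img'][130:250,310:430],None,fx=3.3,fy=3.3),cv2.resize(s['img'][70:190,220:340],None,fx=3.3,fy=3.3)]))
E
```

```text
yaw 1.5442 p [ 0.5028 -0.2911  0.2302] q7 1.867 F [-0.6 -0.1 -0.2] t 2.33
shift mm [ -0.5  -0.6 139.2] rotvec [  0.02   0.04 -10.65]
```

View pics/a.png

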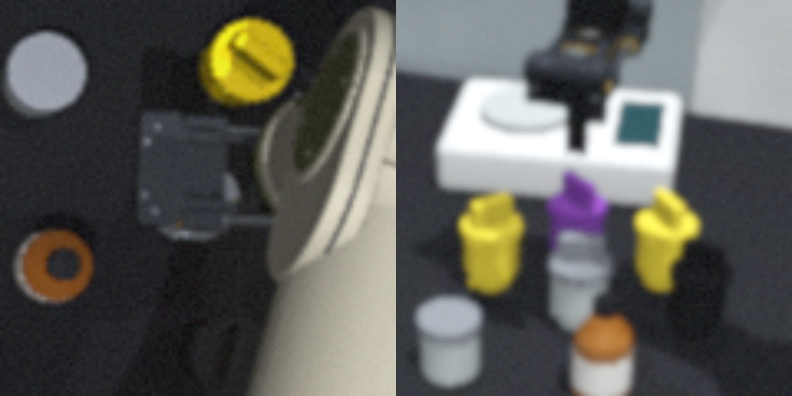

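The gripper is above the grey jar. Its fingers show at about (575,120) in the side half of the picture, clear of the neighbours. Descending now.

Emit:
apply_moves(increments=[{"grip":80,"xyz":[0,-0.6,30],"rotation":[0,0,-10.6]},{"grip":80,"xyz":[-0.5,-0.6,70],"rotation":[0,0,-10.6]},{"grip":80,"xyz":[-0.5,-0.6,110],"rotation":[0,0,-10.6]},{"grip":80,"xyz":[-0.5,-0.6,130],"rotation":[0,0,-10.6]},{"grip":80,"xyz":[-0.5,-0.6,137],"rotation":[0,0,-10.6]}])

```text
time: 3.05
ee_pos: [0.5022, -0.2917, 0.0926]
eef_rot: [0.651, 0.759, -0.0, -0.0]
ft_force: [-0.6, -0.5, -0.8]
width: 0.0597
```

```bash
python3 go.py .5023 -.2917 .093 1.73; python3 - <<'E'
from h import *
s=cam('side')
cv2.imwrite('pics/b.png',cv2.resize(s['img'][90:210,210:360],None,fx=5,fy=5))
E
```

```text
yaw 1.7235 p [ 0.5022 -0.2917  0.0926] q7 1.98 F [-0.6 -0.5 -0.8] t 3.05
shift mm [-0.1  0.1 -0.4] rotvec [-0.01  0.   -0.37]
```

View pics/b.png

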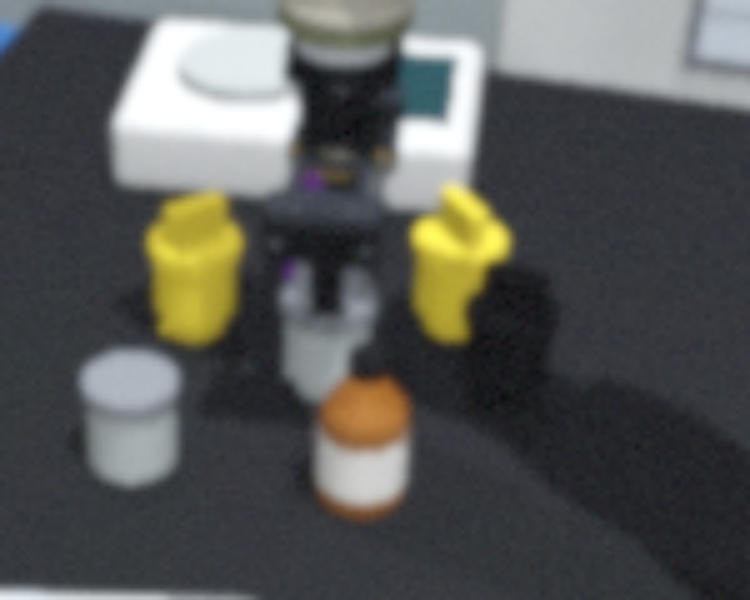

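The finger is centred on the jar, at (328,270) in this crop. Closing.

Emit:
apply_moves(increments=[{"grip":160,"xyz":[0,0,0]},{"grip":200,"xyz":[0,0,0]},{"grip":230,"xyz":[0,0,0]},{"grip":255,"xyz":[0,0,0]},{"grip":255,"xyz":[0,0,0]}], squeeze=45)

```text
$.increments[0]: bad value
```

Emit:
apply_moves(increments=[{"grip":255,"xyz":[0,0,0]},{"grip":255,"xyz":[0,0,-10]},{"grip":255,"xyz":[0,0,-40]},{"grip":255,"xyz":[0,0,-90]},{"grip":255,"xyz":[0,0,-120]}])

```text
$.increments[0]: bad value
```

```bash
python3 go.py .5695 .114 .26 2.57; python3 - <<'E'
from h import *
s=cam('side'); print(r.read_state()['width'])
cv2.imwrite('pics/c.png',cv2.resize(s['img'][60:210,210:360],None,fx=4,fy=4))
E
```

```text
yaw 1.724 p [ 0.5023 -0.2917  0.0926] q7 1.981 F [-1.  -0.  -0.5] t 3.1
shift mm [ 390.6  128.4 -167.4] rotvec [-0.000e+00  1.000e-02 -4.847e+01]
0.05923279873017768
```

View pics/c.png

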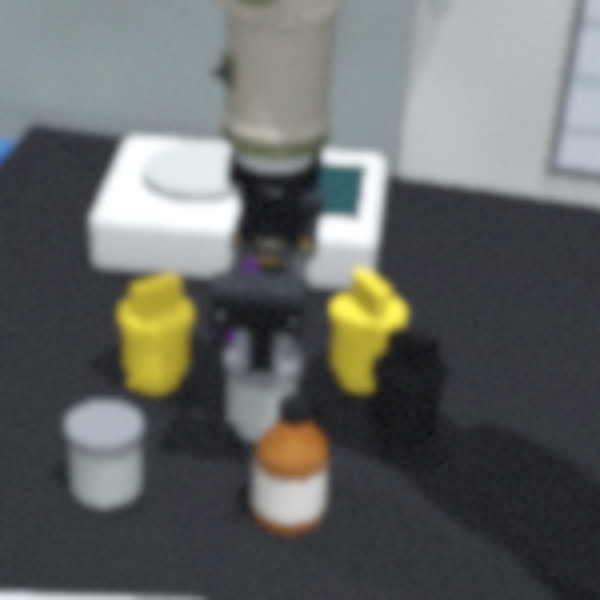

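Both calls were refused because a rotation is needed in each row, so nothing moved. Repeating with it included.

Emit:
apply_moves(increments=[{"grip":160,"xyz":[0,0,0],"rotation":[0,0,0]},{"grip":200,"xyz":[0,0,0],"rotation":[0,0,0]},{"grip":230,"xyz":[0,0,0],"rotation":[0,0,0]},{"grip":255,"xyz":[0,0,0],"rotation":[0,0,0]},{"grip":255,"xyz":[0,0,0],"rotation":[0,0,0]}], squeeze=45)

```text
time: 3.78
ee_pos: [0.5026, -0.2919, 0.0936]
eef_rot: [0.651, 0.759, 0.0, 0.001]
ft_force: [0.5, -0.6, -0.1]
width: 0.0178
```

```bash
python3 go.py .5695 .114 .26 2.57; python3 - <<'E'
from h import *
print(r.read_state()['width'])
E
```

```text
yaw 1.7243 p [ 0.5026 -0.2919  0.0936] q7 1.981 F [ 0.5 -0.6 -0.1] t 3.77
shift mm [ 390.7  128.3 -166.6] rotvec [ 2.000e-02  7.000e-02 -4.846e+01]
0.01782039522195288
```

Emit:
apply_moves(increments=[{"grip":255,"xyz":[0,0,0],"rotation":[0,0,0]},{"grip":255,"xyz":[0,0,0],"rotation":[0,0,0]},{"grip":255,"xyz":[0,0,-20],"rotation":[0,0,0]},{"grip":255,"xyz":[0,0,-70],"rotation":[0,0,0]},{"grip":255,"xyz":[0,0,-130],"rotation":[0,0,0]}])

```text
time: 4.4
ee_pos: [0.5018, -0.2914, 0.2254]
eef_rot: [0.651, 0.759, -0.0, -0.0]
ft_force: [1.5, -0.4, -4.2]
width: 0.0132
```

```bash
python3 go.py .5695 .114 .26 2.57; python3 - <<'E'
from h import *
s=cam('side'); print(r.read_state()['width'])
cv2.imwrite('pics/d.png',cv2.resize(s['img'][60:210,210:360],None,fx=4,fy=4))
E
```

```text
yaw 1.7246 p [ 0.5018 -0.2914  0.2254] q7 2.041 F [ 1.5 -0.4 -4.2] t 4.4
shift mm [390.3 129.  -34.6] rotvec [-1.000e-02 -2.000e-02 -4.844e+01]
0.013721735549959722
```

View pics/d.png

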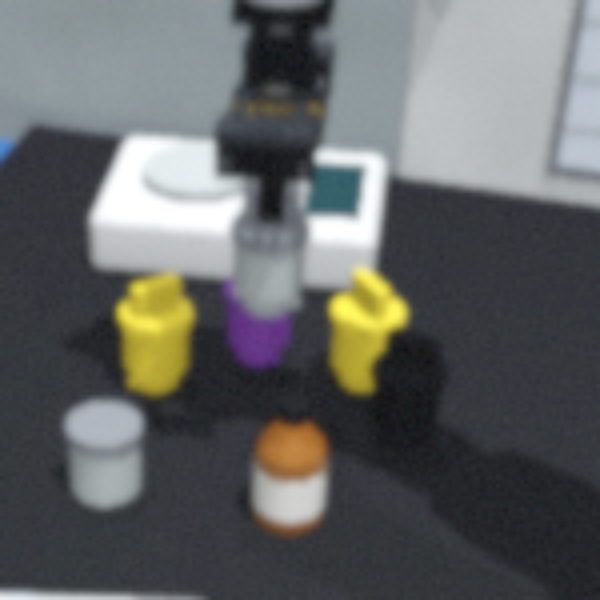

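The jar hangs in the gripper at about (270,260), opening 13.7 mm, with its weight reading on the force sensor. Carrying it over the mill.

Emit:
apply_moves(increments=[{"grip":255,"xyz":[20,7,-20],"rotation":[0,0,-4]},{"grip":255,"xyz":[65,21,-30],"rotation":[0,0,-12]},{"grip":255,"xyz":[115,38,-35],"rotation":[0,0,-20]},{"grip":255,"xyz":[165,54,-35],"rotation":[0,0,-28]},{"grip":255,"xyz":[215,71,-35],"rotation":[0,0,-36]}])

```text
time: 5.08
ee_pos: [0.5419, -0.0673, 0.27]
eef_rot: [0.382, 0.924, -0.001, 0.006]
ft_force: [0.2, -0.7, -3.7]
width: 0.0137
```

```bash
python3 go.py .5695 .114 .26 2.67
```

```text
yaw 2.3575 p [ 0.5419 -0.0673  0.27  ] q7 2.268 F [ 0.2 -0.7 -3.7] t 5.08
shift mm [108.6 147.8   9. ] rotvec [  0.03   0.74 -17.9 ]
```

Emit:
apply_moves(increments=[{"grip":255,"xyz":[27,37,5],"rotation":[0,0.5,-4]},{"grip":255,"xyz":[60,80,9],"rotation":[0,0.7,-9]},{"grip":255,"xyz":[90,120,9],"rotation":[0,0.7,-14]},{"grip":255,"xyz":[108.6,147.8,9],"rotation":[0,0.7,-18]},{"grip":255,"xyz":[108.6,147.8,9],"rotation":[0,0.7,-18]}])

```text
time: 5.7
ee_pos: [0.5689, 0.1176, 0.2608]
eef_rot: [0.23, 0.973, 0.001, 0.0]
ft_force: [-1.2, -0.4, -3.8]
width: 0.0134
```

```bash
python3 go.py .5695 .114 .20 2.67;  python3 - <<'E'
from h import *
s=cam('side'); c=cam('top')
a=cv2.resize(s['img'][120:270,150:290],None,fx=4,fy=4); b=cv2.resize(c['img'][100:250,160:200],None,fx=4,fy=4)
cv2.imwrite('pics/e.png',np.hstack([a,b]))
print(proj(s,(.5695,.114,.26-.0265-.0)),proj(s,(.5695,.114,.26-.0925)))
E
```

```text
yaw 2.6776 p [0.5689 0.1176 0.2608] q7 2.185 F [-1.2 -0.4 -3.8] t 5.7
shift mm [-2.2 -3.1 60.8] rotvec [0.11 0.01 0.44]
(np.float64(208.63605174715047), np.float64(174.25917191310103)) (np.float64(210.53410947072192), np.float64(194.86296808473477))
```

View pics/e.png

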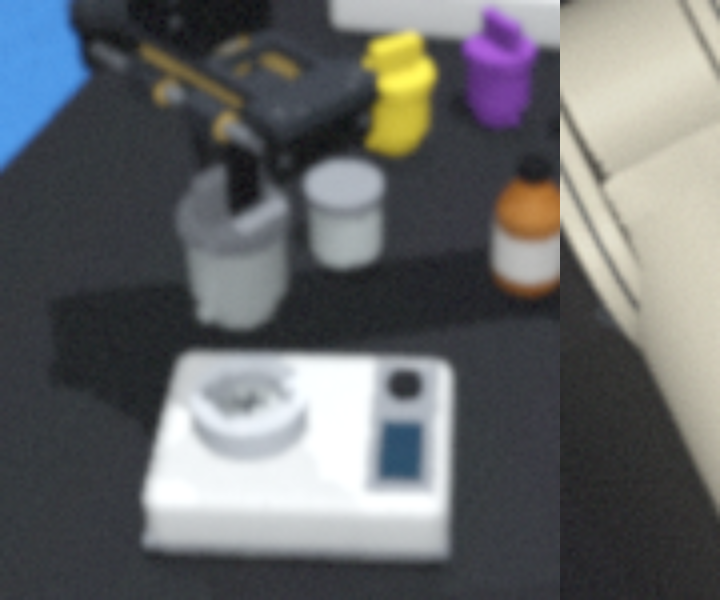

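The side view shows the jar over the collar, with one lug visible at about (205,315) in the crop, pointing to mill +x and somewhat +y. That fits the expected 0.3 to 0.5 rad search. The lid's centre column matches the prediction to within 1 px. I'll descend to just above the collar's mouth.

Emit:
apply_moves(increments=[{"grip":255,"xyz":[-2.5,-3,10],"rotation":[0,0,0.4]},{"grip":255,"xyz":[-2.5,-3,35],"rotation":[0,0,0.4]},{"grip":255,"xyz":[-2.5,-3,60],"rotation":[0,0,0.4]},{"grip":255,"xyz":[-2.5,-3,73],"rotation":[0,0,0.4]},{"grip":255,"xyz":[-2.5,-3,75],"rotation":[0,0,0.4]}])

```text
time: 6.42
ee_pos: [0.5701, 0.1089, 0.1847]
eef_rot: [0.237, 0.972, -0.0, -0.0]
ft_force: [0.5, 0.6, -3.9]
width: 0.0135
```

```bash
python3 go.py .570 .114 .178 2.67;  python3 - <<'E'
from h import *
s=cam('side')
cv2.imwrite('pics/f.png',cv2.resize(s['img'][150:270,150:290],None,fx=5,fy=5))
E
```

```text
yaw 2.663 p [0.5701 0.1089 0.1847] q7 2.151 F [ 0.5  0.6 -3.9] t 6.42
shift mm [2.4 4.5 6.7] rotvec [-0.05  0.01 -0.4 ]
```

View pics/f.png

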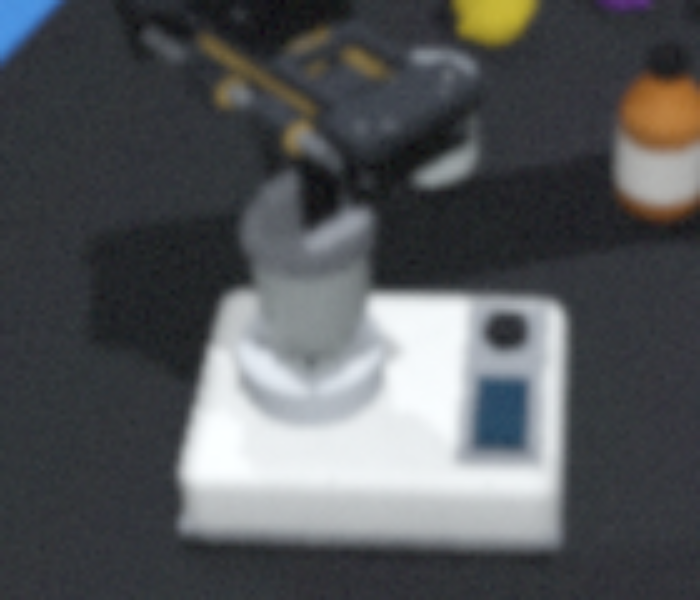

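It settled 5 mm short in y, because the earlier reading was still in motion. I'll correct that before lowering.

Emit:
apply_moves(increments=[{"grip":255,"xyz":[1.5,3,0],"rotation":[0,0,-0.4]},{"grip":255,"xyz":[2.4,4.5,0],"rotation":[0,0,-0.4]},{"grip":255,"xyz":[2.4,4.5,0],"rotation":[0,0,-0.4]}])

```text
time: 6.85
ee_pos: [0.5704, 0.1148, 0.1857]
eef_rot: [0.233, 0.972, -0.0, 0.001]
ft_force: [0.9, -0.4, -3.2]
width: 0.0137
```

```bash
python3 go.py .570 .114 .178 2.67
```

```text
yaw 2.6709 p [0.5704 0.1148 0.1857] q7 2.148 F [ 0.9 -0.4 -3.2] t 6.85
shift mm [ 0.  -0.9  7.7] rotvec [0.01 0.08 0.05]
```

Emit:
apply_moves(increments=[{"grip":255,"xyz":[0,-0.9,2],"rotation":[0,0,0]},{"grip":255,"xyz":[0,-0.9,4],"rotation":[0,0,0]},{"grip":255,"xyz":[0,-0.9,6],"rotation":[0,0,0]},{"grip":255,"xyz":[0,-0.9,6],"rotation":[0,0,0]}])

```text
time: 7.35
ee_pos: [0.5701, 0.1141, 0.1796]
eef_rot: [0.233, 0.972, 0.0, 0.001]
ft_force: [-0.3, 0.2, -3.1]
width: 0.0133
```

```bash
python3 go.py .570 .114 .178 2.67
```

```text
yaw 2.671 p [0.5701 0.1141 0.1796] q7 2.146 F [-0.3  0.2 -3.1] t 7.35
shift mm [-0.  -0.1  1.6] rotvec [0.02 0.07 0.06]
```

No contact yet, and the foot is 3 to 4 mm into the bore. Continuing in small steps.

Emit:
apply_moves(increments=[{"grip":255,"xyz":[0,0,1],"rotation":[0,0,0]},{"grip":255,"xyz":[0,0,2],"rotation":[0,0,0]},{"grip":255,"xyz":[0,0,3],"rotation":[0,0,0]},{"grip":255,"xyz":[0,0,3],"rotation":[0,0,0]}])

```text
time: 7.85
ee_pos: [0.5703, 0.1143, 0.1773]
eef_rot: [0.233, 0.972, 0.0, 0.001]
ft_force: [-1.2, 0.1, 5.0]
width: 0.0139
```

```bash
python3 go.py .570 .114 .178 2.67
```

```text
yaw 2.671 p [0.5703 0.1143 0.1773] q7 2.144 F [-1.2  0.1  5. ] t 7.85
shift mm [ 0.1 -0.4 -0.7] rotvec [0.05 0.11 0.06]
```

Contact came at TCP z 0.1773 against a prediction of 0.177. The lugs rest on the collar with about 8 N of pressure and little side force. Now turning clockwise under light pressure.

Emit:
apply_moves(increments=[{"grip":255,"xyz":[0,0,0.5],"rotation":[0,0,2]},{"grip":255,"xyz":[0,0,0.6],"rotation":[0,0,4]},{"grip":255,"xyz":[0,0,0.6],"rotation":[0,0,6]},{"grip":255,"xyz":[0,0,0.6],"rotation":[0,0,8]},{"grip":255,"xyz":[0,0,0.6],"rotation":[0,0,10]}])

```text
time: 8.48
ee_pos: [0.5709, 0.1145, 0.1774]
eef_rot: [0.318, 0.948, 0.001, 0.002]
ft_force: [-0.0, 0.0, 4.9]
width: 0.0139
```

```bash
python3 go.py .570 .114 .177 2.67; python3 -c "
from h import *
print(r.read_state()['torque'])"
```

```text
yaw 2.4938 p [0.5709 0.1145 0.1774] q7 1.979 F [-0.   0.   4.9] t 8.47
shift mm [ 0.4 -0.9  0.4] rotvec [  0.11   0.18 -10.09]
[ 0.16740406 -0.11782834  0.06394058]
```

Emit:
apply_moves(increments=[{"grip":255,"xyz":[0.3,-0.6,0.7],"rotation":[0,0,2]},{"grip":255,"xyz":[0.3,-0.6,0.7],"rotation":[0.1,0.2,4]},{"grip":255,"xyz":[0.3,-0.6,0.7],"rotation":[0.1,0.2,6]},{"grip":255,"xyz":[0.3,-0.6,0.7],"rotation":[0.1,0.2,8]},{"grip":255,"xyz":[0.3,-0.6,0.7],"rotation":[0.1,0.2,10]}])

```text
time: 9.1
ee_pos: [0.571, 0.1143, 0.1773]
eef_rot: [0.401, 0.916, 0.001, 0.001]
ft_force: [0.9, 1.1, 4.8]
width: 0.0136
```

```bash
python3 go.py .570 .114 .177 2.67; python3 -c "
from h import *
print(r.read_state()['torque'])"
```

```text
yaw 2.3166 p [0.571  0.1143 0.1773] q7 1.814 F [0.9 1.1 4.8] t 9.1
shift mm [ 0.4 -0.9  0.3] rotvec [  0.12   0.03 -20.25]
[ 0.16291906 -0.22644284  0.11017346]
```

Emit:
apply_moves(increments=[{"grip":255,"xyz":[0,0,0.7],"rotation":[0,0,2]},{"grip":255,"xyz":[0,0,0.7],"rotation":[0,0,4]},{"grip":255,"xyz":[0,0,0.7],"rotation":[0,0,6]},{"grip":255,"xyz":[0,0,0.7],"rotation":[0,0,8]},{"grip":255,"xyz":[0,0,0.7],"rotation":[0,0,10]}])

```text
time: 9.72
ee_pos: [0.5714, 0.1145, 0.177]
eef_rot: [0.48, 0.877, 0.001, 0.001]
ft_force: [1.4, 0.7, 4.2]
width: 0.0138
```

```bash
python3 go.py .570 .114 .177 2.67; python3 -c "
from h import *
print(r.read_state()['torque'])
s=cam('side')
cv2.imwrite('pics/g.png',cv2.resize(s['img'][150:270,150:290],None,fx=5,fy=5))"
```

```text
yaw 2.1397 p [0.5714 0.1145 0.177 ] q7 1.648 F [1.4 0.7 4.2] t 9.72
shift mm [ 0.3 -1.4 -0. ] rotvec [  0.18   0.06 -30.39]
[ 0.36884879 -0.30416911  0.09550407]
```

View pics/g.png

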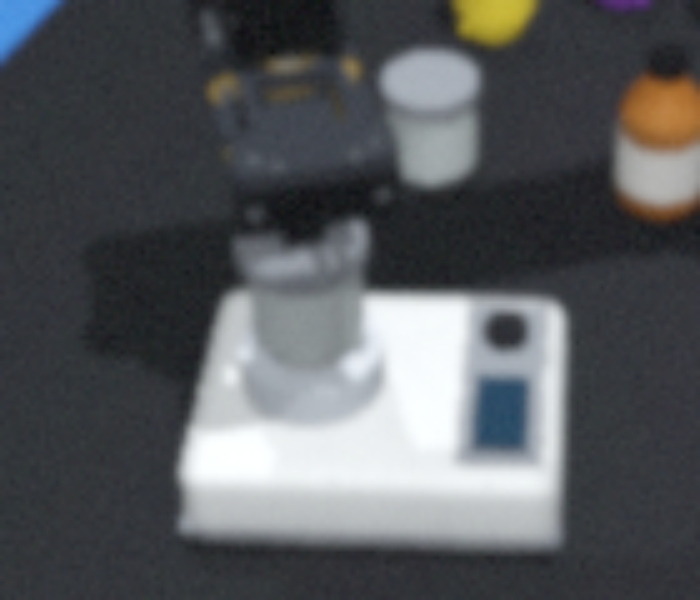

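The jar stands upright in the collar, at columns 250 to 365 against the collar's 243 to 383. Still turning.

Emit:
apply_moves(increments=[{"grip":255,"xyz":[0.2,-0.8,0.7],"rotation":[0,0,2]},{"grip":255,"xyz":[0.2,-0.8,0.7],"rotation":[0.1,0,4]},{"grip":255,"xyz":[0.2,-0.8,0.7],"rotation":[0.1,0,6]},{"grip":255,"xyz":[0.2,-0.8,0.7],"rotation":[0.1,0,8]},{"grip":255,"xyz":[0.2,-0.8,0.7],"rotation":[0.1,0,10]}])

```text
time: 10.4
ee_pos: [0.57, 0.1146, 0.1757]
eef_rot: [0.556, 0.831, 0.0, -0.0]
ft_force: [0.3, 2.9, -5.6]
width: 0.0135
```

```bash
python3 go.py .570 .114 .177 2.67; python3 -c "
from h import *
print(r.read_state()['torque'])"
```

```text
yaw 1.9617 p [0.57   0.1146 0.1757] q7 1.479 F [ 0.3  2.9 -5.6] t 10.4
shift mm [-0.5 -0.2 -1.3] rotvec [ 4.000e-02 -6.000e-02 -4.058e+01]
[ 1.05987439 -0.04253052  0.05465009]
```

The force fell off and z dropped 1.3 mm, so the lugs are at the slots. I'll lower without turning to confirm the drop onto the disc, expected at TCP about 0.174.

Emit:
apply_moves(increments=[{"grip":255,"xyz":[-0.4,0,1],"rotation":[0,0,0]},{"grip":255,"xyz":[-0.4,0,2],"rotation":[0,0,0]},{"grip":255,"xyz":[-0.4,0,2.5],"rotation":[0,0,0]},{"grip":255,"xyz":[-0.4,0,2.5],"rotation":[0,0,0]}])

```text
time: 10.9
ee_pos: [0.5702, 0.1147, 0.174]
eef_rot: [0.556, 0.831, 0.001, -0.0]
ft_force: [-2.5, 3.2, 4.1]
width: 0.0138
```

```bash
python3 go.py .570 .114 .177 2.67; python3 -c "
from h import *
print(r.read_state()['torque'])"
```

```text
yaw 1.9625 p [0.5702 0.1147 0.174 ] q7 1.479 F [-2.5  3.2  4.1] t 10.9
shift mm [-0.6 -0.5 -3. ] rotvec [  0.09  -0.05 -40.54]
[1.03549051 0.61881484 0.10575943]
```

The jar is in the slots, resting on the disc: TCP z is 0.174 and the force +4.1 N is the disc's 7 N less the weight. Next I push down against the spring, easing the small side load.

Emit:
apply_moves(increments=[{"grip":255,"xyz":[0.8,-0.1,2],"rotation":[0,0,0]},{"grip":255,"xyz":[0.8,-0.1,4.5],"rotation":[0,0,0]},{"grip":255,"xyz":[0.8,-0.1,7],"rotation":[0,0,0]},{"grip":255,"xyz":[0.8,-0.1,9],"rotation":[0,0,0]},{"grip":255,"xyz":[0.8,-0.1,9],"rotation":[0,0,0]}])

```text
time: 11.52
ee_pos: [0.5702, 0.1152, 0.1658]
eef_rot: [0.556, 0.831, 0.001, 0.0]
ft_force: [-3.5, 0.7, 5.9]
width: 0.0134
```

```bash
python3 go.py .570 .115 .1625 2.67; python3 -c "
from h import *
print(r.read_state()['torque'])"
```

```text
yaw 1.9624 p [0.5702 0.1152 0.1658] q7 1.473 F [-3.5  0.7  5.9] t 11.53
shift mm [-0.1 -0.3  3.3] rotvec [ 1.100e-01  2.000e-02 -4.054e+01]
[3.50001307e-01 6.56894673e-01 4.40470927e-04]
```

Emit:
apply_moves(increments=[{"grip":255,"xyz":[0.2,-0.5,2],"rotation":[0,0,0]},{"grip":255,"xyz":[0.2,-0.5,4],"rotation":[0,0,0]},{"grip":255,"xyz":[0.2,-0.5,4],"rotation":[0,0,0]}])

```text
time: 11.9
ee_pos: [0.5701, 0.1152, 0.163]
eef_rot: [0.556, 0.831, 0.001, 0.001]
ft_force: [-2.5, 1.5, 9.0]
width: 0.0132
```

```bash
python3 go.py .5697 .115 .1625 2.67; python3 -c "
from h import *
print(r.read_state()['torque'])"
```

```text
yaw 1.9625 p [0.5701 0.1152 0.163 ] q7 1.471 F [-2.5  1.5  9. ] t 11.9
shift mm [-0.1 -0.5  0.5] rotvec [  0.15   0.09 -40.54]
[ 0.52595758  0.72567959 -0.03492558]
```

Home at TCP z 0.163, lid height about 46 mm, so the lugs are below the lip. Twisting clockwise while holding it down.

Emit:
apply_moves(increments=[{"grip":255,"xyz":[0,-0.3,0.9],"rotation":[0,0,3]},{"grip":255,"xyz":[0,-0.3,0.9],"rotation":[0,0,7]},{"grip":255,"xyz":[0,-0.3,0.9],"rotation":[0,0,11]},{"grip":255,"xyz":[0,-0.3,0.9],"rotation":[0,0,15]},{"grip":255,"xyz":[0,-0.3,0.9],"rotation":[0,0,20]}])

```text
time: 12.52
ee_pos: [0.571, 0.115, 0.1636]
eef_rot: [0.693, 0.721, 0.002, 0.002]
ft_force: [-0.2, 0.9, 7.8]
width: 0.0135
```

```bash
python3 go.py .570 .115 .1625 .333; python3 -c "
from h import *
print(r.read_state()['torque'])"
```

```text
yaw 1.6107 p [0.571  0.115  0.1636] q7 1.14 F [-0.2  0.9  7.8] t 12.53
shift mm [ 0.1 -1.   1.1] rotvec [ 0.28 -0.23 73.21]
[0.44114739 0.06660752 0.12140374]
```

Emit:
apply_moves(increments=[{"grip":255,"xyz":[0.1,-0.6,1.5],"rotation":[0,0,4]},{"grip":255,"xyz":[0.1,-0.6,1.5],"rotation":[0.2,-0.2,10]},{"grip":255,"xyz":[0.1,-0.6,1.5],"rotation":[0.2,-0.2,16]},{"grip":255,"xyz":[0.1,-0.6,1.5],"rotation":[0.2,-0.2,22]},{"grip":255,"xyz":[0.1,-0.6,1.5],"rotation":[0.2,-0.2,28]}])

```text
time: 13.15
ee_pos: [0.5712, 0.1154, 0.1635]
eef_rot: [0.848, 0.531, 0.001, 0.002]
ft_force: [-0.7, 2.0, 7.9]
width: 0.0135
```

```bash
python3 go.py .570 .115 .1625 .333; python3 -c "
from h import *
print(r.read_state()['torque'])"
```

```text
yaw 1.119 p [0.5712 0.1154 0.1635] q7 0.67 F [-0.7  2.   7.9] t 13.15
shift mm [-0.9 -0.9  1. ] rotvec [ 0.25 -0.11 45.03]
[0.68880566 0.21477484 0.07255435]
```

Emit:
apply_moves(increments=[{"grip":255,"xyz":[-0.5,-0.5,1.4],"rotation":[0,0,4]},{"grip":255,"xyz":[-0.5,-0.5,1.4],"rotation":[0.2,-0.1,10]},{"grip":255,"xyz":[-0.5,-0.5,1.4],"rotation":[0.2,-0.1,16]},{"grip":255,"xyz":[-0.5,-0.5,1.4],"rotation":[0.2,-0.1,22]},{"grip":255,"xyz":[-0.5,-0.5,1.4],"rotation":[0.2,-0.1,28]}])

```text
time: 13.78
ee_pos: [0.5714, 0.1157, 0.1637]
eef_rot: [0.951, 0.309, 0.001, 0.001]
ft_force: [-2.0, 3.1, 8.3]
width: 0.0138
```

```bash
python3 go.py .570 .115 .1625 .333; python3 -c "
from h import *
print(r.read_state()['torque'])"
```

```text
yaw 0.6275 p [0.5714 0.1157 0.1637] q7 0.202 F [-2.   3.1  8.3] t 13.78
shift mm [-1.5 -0.3  1.2] rotvec [ 0.11 -0.15 16.87]
[0.68254572 0.35685866 0.0917578 ]
```

Emit:
apply_moves(increments=[{"grip":255,"xyz":[-0.5,-0.2,1.0],"rotation":[0,0,4]},{"grip":255,"xyz":[-0.5,-0.2,1.0],"rotation":[0.1,-0.1,8]},{"grip":255,"xyz":[-0.5,-0.2,1.0],"rotation":[0.1,-0.1,11]},{"grip":255,"xyz":[-0.5,-0.2,1.0],"rotation":[0.1,-0.1,13]},{"grip":255,"xyz":[-0.5,-0.2,1.0],"rotation":[0.1,-0.1,14]}])

```text
time: 14.4
ee_pos: [0.5711, 0.1157, 0.164]
eef_rot: [0.982, 0.19, 0.001, 0.0]
ft_force: [-4.6, 1.4, 10.3]
width: 0.0142
```

```bash
python3 go.py .570 .115 .1625 .333; python3 -c "
from h import *
print(r.read_state()['torque'])"
```

```text
yaw 0.383 p [0.5711 0.1157 0.164 ] q7 -0.031 F [-4.6  1.4 10.3] t 14.4
shift mm [-1.3  0.3  1.5] rotvec [ 0.04 -0.09  2.87]
[0.3947264  1.2173069  0.34672276]
```

The twist torque is starting to rise. Creeping to the stop.

Emit:
apply_moves(increments=[{"grip":255,"xyz":[-0.2,0,0.8],"rotation":[0,0,1]},{"grip":255,"xyz":[-0.2,0,0.8],"rotation":[0,0,2]},{"grip":255,"xyz":[-0.2,0,0.8],"rotation":[0,0,3]}])

```text
time: 14.78
ee_pos: [0.5708, 0.1158, 0.1641]
eef_rot: [0.986, 0.165, 0.001, 0.0]
ft_force: [-4.4, 1.6, 7.1]
width: 0.0139
```

```bash
python3 go.py .570 .115 .1625 .333; python3 -c "
from h import *
print(r.read_state()['torque'])"
```

```text
yaw 0.3317 p [0.5708 0.1158 0.1641] q7 -0.081 F [-4.4  1.6  7.1] t 14.78
shift mm [-1.   0.5  1.6] rotvec [ 0.07 -0.09 -0.07]
[0.39719715 1.13993013 0.86607037]
```

The torque of 0.87 N m at yaw 0.332 against a predicted 0.333 means the hard stop. I'll let the spring raise it now, expecting TCP z about 0.168.

Emit:
apply_moves(increments=[{"grip":255,"xyz":[0,0,-1],"rotation":[0,0,0.8]},{"grip":255,"xyz":[0,0,-2],"rotation":[0,0,0.8]},{"grip":255,"xyz":[0,0,-3],"rotation":[0,0,0.8]},{"grip":255,"xyz":[0,0,-3.8],"rotation":[0,0,0.8]},{"grip":255,"xyz":[0,0,-3.8],"rotation":[0,0,0.8]}])

```text
time: 15.4
ee_pos: [0.5705, 0.1157, 0.1677]
eef_rot: [0.987, 0.158, 0.0, 0.001]
ft_force: [-2.3, 2.7, -7.8]
width: 0.0141
```

```bash
python3 go.py .570 .115 .168 .333; python3 -c "
from h import *
print(r.read_state()['torque'])"
```

```text
yaw 0.3179 p [0.5705 0.1157 0.1677] q7 -0.093 F [-2.3  2.7 -7.8] t 15.4
shift mm [-0.7  0.6 -0.3] rotvec [ 0.07 -0.05 -0.86]
[0.6096888  0.39990669 0.93314666]
```

It sprang up 3.6 mm to 0.1677, lid height about 51 mm, and it resists a light upward pull, so it is seated in the pocket. Relaxing and releasing.

Emit:
apply_moves(increments=[{"grip":255,"xyz":[-0.3,0.3,0.3],"rotation":[0,0,-0.5]},{"grip":255,"xyz":[-0.3,0.3,0.3],"rotation":[0,0,-0.5]},{"grip":190,"xyz":[-0.3,0.3,0.3],"rotation":[0,0,-0.5]},{"grip":130,"xyz":[-0.3,0.3,0.3],"rotation":[0,0,-0.5]},{"grip":110,"xyz":[-0.3,0.3,0.3],"rotation":[0,0,-0.5]}])

```text
time: 16.02
ee_pos: [0.5708, 0.115, 0.168]
eef_rot: [0.987, 0.162, 0.001, 0.001]
ft_force: [0.6, -0.5, -0.8]
width: 0.0345
```

Emit:
apply_moves(increments=[{"grip":110,"xyz":[0,0,0],"rotation":[0,0,0]},{"grip":110,"xyz":[0,0,-10],"rotation":[0,0,0]},{"grip":110,"xyz":[0,0,-40],"rotation":[0,0,0]},{"grip":110,"xyz":[0,0,-80],"rotation":[0,0,0]},{"grip":110,"xyz":[0,0,-110],"rotation":[0,0,0]}])

```text
time: 16.65
ee_pos: [0.5708, 0.1152, 0.2805]
eef_rot: [0.987, 0.162, 0.002, 0.001]
ft_force: [-0.7, 0.1, -1.2]
width: 0.0495
```

```bash
python3 go.py .40 -.1 .28 .333; python3 -c "
from h import *
s=cam('side');print(r.read_state()['width'])
cv2.imwrite('pics/k.png',cv2.resize(s['img'][120:270,150:290],None,fx=4,fy=4))"
```

```text
yaw 0.3257 p [0.5708 0.1152 0.2805] q7 -0.052 F [-0.7  0.1 -1.2] t 16.65
shift mm [-230.7  149.3   -0. ] rotvec [ 0.12 -0.21 -0.42]
0.04990091533833416
```

View pics/k.png

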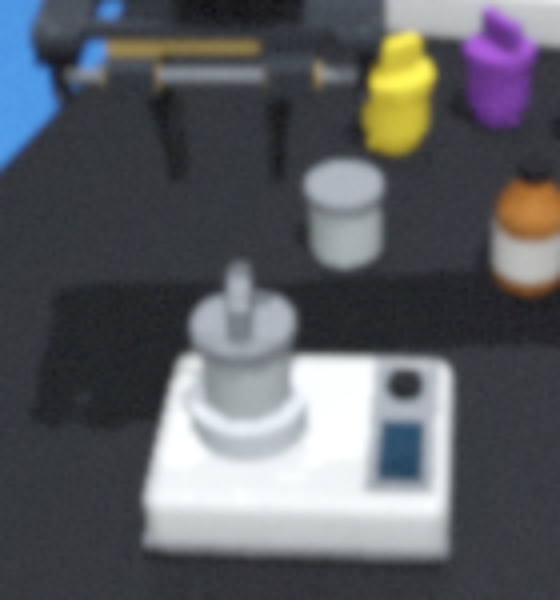

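The jar stands upright in the collar at about (243,340), with the bar turned along the mill's y and the fingers clear. I'll move the arm aside for a last check from the top.

Emit:
apply_moves(increments=[{"grip":110,"xyz":[-40,25,-10],"rotation":[0,0,0]},{"grip":110,"xyz":[-85,50,-10],"rotation":[0,0,0]},{"grip":110,"xyz":[-130,80,-10],"rotation":[0,0,0]},{"grip":110,"xyz":[-175,110,-10],"rotation":[0,0,0]},{"grip":110,"xyz":[-175,110,-10],"rotation":[0,0,0]}])

```text
time: 17.32
ee_pos: [0.4396, -0.0479, 0.2942]
eef_rot: [0.987, 0.159, 0.005, 0.002]
ft_force: [0.9, 1.2, -1.0]
width: 0.0494
```

```bash
python3 - <<'E'
from h import *
c=cam('top'); P=cloud(c); Q=P[130:200,185:255].reshape(-1,3)
B=Q[(Q[:,2]>.178)&(Q[:,2]<.195)]; L=Q[(Q[:,2]>.145)&(Q[:,2]<.162)]
print('lid top',np.median(L[:,2]),cv2.minEnclosingCircle((L[:,:2]*1000).astype(np.float32)),'bar',np.median(B[:,2]),cv2.minAreaRect((B[:,:2]*1000).astype(np.float32)),len(L),len(B))
for n,(u,v) in dict(bot=(326,210),plain=(323,152),log=(126,181)).items(): print(n,P[v,u].round(4))
cv2.imwrite('pics/l.png',c['img'])
E
```

```text
lid top 0.15482011798779013 ((570.2404174804688, 113.9591293334961), 33.589317321777344) bar 0.1843755677165739 ((570.2550659179688, 114.4776382446289), (14.39427375793457, 48.18515396118164), 22.52262306213379) 394 113
bot [ 0.4461 -0.1713  0.1115]
plain [ 0.6043 -0.1675  0.0686]
log [0.519  0.3725 0.0551]
```

View pics/l.png

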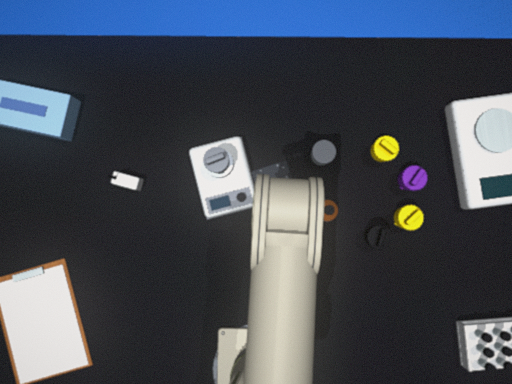

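The lid top is at 0.1548 m, so the lid's origin is 50.8 mm above the collar (locked is 51). It is centred at (0.570, 0.114). The bottle, plain jar and other jars are in the same pixels as before. Handing in.

```bash
python3 -c "
from h import *
print(r.close_job())"
```

```text
the job is handed in; nothing more can be done
None
```

The grey barred jar is locked in the mill, and I handed the job in at about 17 s with the gripper clear.

- **Lugs on the collar:** contact came at the expected height. I turned the jar clockwise about 0.7 rad under roughly 8 N until the lugs dropped into the slots.
- **Push and twist:** I pushed it down to about 46 mm lid height and twisted about 1.63 rad clockwise. The twist torque then rose to 0.9 N m, which I took as the stop.
- **Locking:** the jar sprang up 3.6 mm and resisted a light upward pull before I let go.
- **Forces:** vertical readings between moves stayed at about 10 N or less. Peaks within a move were not logged.

**Last checks:**
- The lid sits 50.8 mm above the collar's mouth (locked is 51) and is centred on the collar.
- The bottle and plain jar read within 1 mm of where they stood. The logger's single depth reading shifted by about 3 mm in position and 9 mm in height. Its place in the picture did not change, and the arm never came near it.

**One disagreement:** the bar's final direction in the image is about 0.07 rad short of the gripper's. That may be grip slip or give against the stop, or measurement error. I did not test it by turning the jar back; I judged it locked from the height and the upward pull.

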